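Right the tipped caddy and hold the row pusher at its mark

TASK

A tea caddy has tipped over in the display lane: stand it upright again, lid up, in the lane between the other two and the pusher, and let go of it. Then pinch the pusher's grip so that its orange lock button is squeezed in, and extend the telescoping pusher, closing up the row in front of it, until its red pointer line meets the white line of the red rider on the rule. Finish there, still squeezing the grip and holding the pusher on the mark against its return spring, so that I can fit the back stop behind the row; keep all three caddies upright and do not disturb the cups, ramekins and timer round about.

Things in the scene. Friction and masses are not known exactly. Their poses are not given: they have to be found in the camera images.
- lane: Display lane fixed on the worktop: plywood base 104 x 587, 8 thick. Origin: underside, on the lane's centre line. z up; -y is FORWARD, the way the row is pushed (to the robot's right); +x away from the robot. Floor z = 8, guide rails' inner faces x = -33, +33, tops z = 17. Front lip y = -245, top z = 24. Outer tube at the rear, y = 170 to 322, top z = 54, keeper at its mouth to z = 74.
- caddy_tipped: tipped caddy, lying along the lane with its lid to the front: small cream tea caddy, grey lid, round, 56 across (54 below the lid), 62 high, 0.13 to 0.27 kg. Origin: centre of its underside; its z axis points to the lid.
- caddy_second: standing caddy nearer to the tipped one: small cream tea caddy, grey lid, round, 56 across (54 below the lid), 62 high, 0.13 to 0.27 kg. Origin: centre of its underside; its z axis points to the lid.
- caddy_front: standing caddy at the front: small cream tea caddy, grey lid, round, 56 across (54 below the lid), 62 high, 0.13 to 0.27 kg. Origin: centre of its underside; its z axis points to the lid.
- pusher (a joint): extension of the telescoping pusher, m: 0 = in and locked, at most 0.205; slides forward (lane -y). A return spring pulls it back with 5 N when in, about 6.5 N near the mark; let go, it runs back to about 0.01 and stops on the lock's tooth. Push plate 52 wide, z = 14 to 54 of the lane, 7 thick; the grip stands just behind it.
- lock_button (a joint): orange lock button on the side of the pusher's grip that faces the robot, m: 0 = out (locked), 0.007 = fully squeezed in. Its spring needs 4 N to start, 7.5 N fully in; the pusher is free from about 0.005 on. A pinch of 15 to 25 N squeezes it in and holds the pusher.
- grip (a point): middle of the pusher's grip, a black block 30 long (lane y), its top 17 above this point; fingers may reach 27 below. Pinch it from above, closing along lane x: the fixed ribbed face is 14 away on the far side (+x), the button's face 21 on the near side (-x), 14 when squeezed in; button 22 long, 28 high, centred here. Axes as the lane's; moves with the pusher.
- pointer (a point): tip of the pusher's red pointer line, beside the rule, in the plane of the push plate's front face (22 forward of the grip point); axes as the lane's; moves with the pusher.
- mark (a point): white line on the red rider (12 long along the lane) clipped on the steel rule that lies along the lane on the robot's side (black lines 10 apart). Fixed. The pointer is on the mark when both have the same lane y. The closed row of three then has 10 to 50 to spare before the front lip.
- wind_up_timer: bystander, leave alone: wind-up kitchen timer, blue dome over a white base, 62 across, 56 high. Origin: centre of its underside.
- espresso_cup_2: bystander, leave alone: small fern-pattern espresso cup, about 58 x 81 over the handle, 56 high. Origin: centre of its underside.
- espresso_cup_4: bystander, leave alone: small fern-pattern espresso cup standing alone at the left, about 58 x 81 over the handle, 56 high. Origin: centre of its underside.
- ramekin_1: bystander, leave alone: white fluted ramekin, 70 across, 40 high. Origin: centre of its underside.
- ramekin_2: bystander, leave alone: white fluted ramekin, 70 across, 40 high. Origin: centre of its underside.
Not all that is in view belongs to the job. What is shaped like the caddy_second but purple or yellow is not meant.

How it is judged:
By the outcome, as a careful person would: the job done as asked, in the order asked, and still so for the second after the job is handed in, while the arm keeps its last pose, push and grip.
It also fails if it takes over 56 s, if anything falls off the work surface, if the arm or the gripper's body presses on something with over 40 N, if the wrist force passes 120 N, or if a joint passes its speed limit or range.

ROBOT

A 6-joint arm with a two-finger parallel gripper is mounted at the origin on a cart in front of the work surface, level with it; the furniture and walls round the work are solid. World frame = base frame: x ahead of the robot, y to its left, z up, the work surface at z = 0. Lengths are in m, angles in rad, forces in N, time in s.
With the tool pointing down it reaches from about 0.275 to 0.75 m from the base axis. Payload 10.2 kg.
Tool frame: the origin (TCP) lies at the very end of the fingers, on their centre line; the grasp point (between the pads) lies 19 mm behind it (r.grasp_offset is the distance from the TCP to the grasp point, in m); z points along the fingers, y is the line along which they close (so a half turn about z gives the same grasp; the last joint's range is limited). The gripper opens to 88 mm and grips with 3 to 60 N. Pads are 18 mm wide; open, the fingers measure 123 mm over their backs; the gripper's body (75 mm by 187 mm) begins 45 mm behind the grasp point.
Start: joints at [-1.343, 0.313, 1.498, -0, 1.331, -0.223], TCP at [0.229, -0.473, 0.239] pointing down, gripper open.
Joint ranges: [-2.94, 2.94], [-0.97, 2.17], [0.19, 2.56], [-1.23, 4.37], [0.02, 3.11], [-2.88, 2.88]. Speed limits (rad/s): [2.39, 2.39, 3.01, 3.14, 3.14, 3.14].

INTERFACE

Orientations are given as a unit quaternion [x, y, z, w].
In Python, from station import r, imaging, order gives the robot as it stands. The module is installed in compiled form; this text tells all that it offers.
- The arm moves only by the tool arm_command, never from a script. Its arguments are lists of equal length, an entry for each row: "fingers": the opening, from 0 (shut) to 1 (fully open); "xyz": the shift along the world's x, y, z in mm, a list of three; "spin": the turn about the world's z in rad. In form: {"fingers": [fingers, ...], "xyz": [[x, y, z], ...], "spin": [spin, ...]}. A call has 1 to 10 rows; each row is the pose to reach, as a shift and turn from the pose commanded when the call began; what a row does not reach only later rows make up. A row lasts 1/10 s, in which the tool goes at most 50 mm and 8.59 degrees, less where a joint would pass 70% of its speed; a pose out of reach is approached as far as the arm can. A call with a gripper value outside its range is refused whole. The fingers move at their own pace and stop on an object; "grip_force" is the grip in N (left out, the last holds). Time passes only in rows, so rows that repeat a pose let the fingers close. It gives the time, the measured TCP pose, the force, the opening and the grip force at its end, in the units of the state.
- r.read_state(): the state, without advancing time (a new reading comes with each control period).
- imaging.grab_frame(name): name is "side" or "top" or "wrist"; returns a dict with "image" (480x640x3 uint8, red, green, blue), "depth" (480x640 float32, m along the optical axis (not along the pixel's ray), 0 where there is no reading), "intrinsics" (3x3 intrinsics, pixels), "k1" (the pictures are not rectified: a ray, as slopes to the right and down, at radius r is drawn at 1 + k1 r^2 times it, then the intrinsics apply), "R" (3x3) and "t" (3): a world point X has camera coordinates R X + t; the wrist camera has in their place "T_tool_cam" (4x4, takes a point from camera to tool coordinates, whose origin is the TCP and whose axes are the flange's). Camera axes: x right, y down, z forward; pixel columns grow to the right and rows downward; lengths in m; the calibration is good to about 2 mm. A picture is of the moment at which its call begins: read the wrist's pose just before it.
- order.sign_off(): hands the job in; it is judged then, once.
Trained networks look in a picture, given as the dict that the camera call returned (one of the last four; its "shot" number tells which), for a name from the list of things; names that differ only in an ending like _2 or _b are one class to them, and where a whole thing is asked for, a point or a joint stands for the part that bears it (a point fixed in the world has none). Each returns a list of dicts, best first, with "score" (0 to 1); they miss things now and then, are a little off and sometimes report something else, mostly with a low value. They report only what shows in the picture. A call takes as long as a camera call. They do not tell look-alikes from the thing itself.
- imaging.spot_in(picture, target): "box" ([centre column, centre row, width, height] in pixels, round what is visible of it).
- imaging.landmark_of(picture, target): "location" ([column, row] in pixels: a listed point, or the origin of a listed thing).
The state is a dict: "time": time; "q": joint angles; "joint_vel": joint speeds; "tau": joint torques, N m; "tool_pos": TCP position; "orientation": TCP orientation; "wrist_force": force on the tool from outside, world axes, zero at the start; "torque": the same for the moment, N m; "gripper_width": finger opening in m; "gripper_force": force on a finger pad.
Only numpy, scipy, OpenCV 4.12 (cv2) and the standard library are available. Lean on these libraries where they do the work, as an engineer would, in place of code of your own. Each camera call takes 0.05 s, during which the arm holds its last target. There are 200 camera calls.

## Working session

There is one attempt and no reset: what is moved stays moved. The work goes in short steps, Python scripts to look and compute and a tool call to move; the robot and the scene stay as the last step left them, time stands still between calls to the robot, and variables do not carry over. Pictures are saved under pics/ and viewed, at most 10 in all, crops included, and the job is handed in when it is done.

Besides the shell and the picture viewer there is one more tool, called after "Emit:" as name([rows], argument=value, ...), one row to a line, values as JSON. arm_command: Moves the arm, as the interface text tells. Its arguments: {"type":"object","properties":{"fingers":{"type":"array"},"xyz":{"type":"array"},"spin":{"type":"array"},"grip_force":{"type":"number"}},"required":["fingers","xyz","spin"]}

```bash
mkdir -p pics; cat > h.py <<'E'
import numpy as np, cv2
from station import r, imaging, order
from scipy.spatial.transform import Rotation as Ro
def und(f,u,v):
    K=f["intrinsics"]; d=np.array([(u-K[0,2])/K[0,0],(v-K[1,2])/K[1,1]]); s=d.copy()
    for _ in range(20): s=d/(1+f["k1"]*(s@s))
    return np.array([s[0],s[1],1.])
def cam(f,st=None):
    if "R" in f: return f["R"].T, -f["R"].T@f["t"]
    T=np.eye(4); T[:3,:3]=Ro.from_quat(st["orientation"]).as_matrix(); T[:3,3]=st["tool_pos"]
    M=T@f["T_tool_cam"]; return M[:3,:3],M[:3,3]
def at_z(f,u,v,z,st=None):
    A,c=cam(f,st); d=A@und(f,u,v); return c+d*(z-c[2])/d[2]
def at_d(f,u,v,st=None):
    A,c=cam(f,st); w=f["depth"][max(0,int(v)-2):int(v)+3,max(0,int(u)-2):int(u)+3]; w=w[w>0]
    return c+A@und(f,u,v)*np.median(w) if len(w) else None
def proj(f,X,st=None):
    A,c=cam(f,st); p=A.T@(np.array(X)-c); s=p[:2]/p[2]; s=s*(1+f["k1"]*(s@s)); K=f["intrinsics"]
    return [K[0,0]*s[0]+K[0,2],K[1,1]*s[1]+K[1,2]]
E
python3 - <<'E'
from h import *
np.set_printoptions(precision=4,suppress=True)
fs={n:imaging.grab_frame(n) for n in("top","side")}
for n,f in fs.items():
    cv2.imwrite(f"pics/{n}0.png",f["image"][:,:,::-1]); A,c=cam(f); print(n,c,A[:,2])
    for t in ["lane","caddy_tipped","caddy_second","pusher","wind_up_timer","espresso_cup_2","ramekin_1"]:
        for b in imaging.spot_in(f,t)[:5]:
            if b["score"]>.25: print(n,t,"box",np.round(b["box"]),round(b["score"],2),at_d(f,*b["box"][:2]))
    for t in ["lane","caddy_tipped","caddy_second","grip","pointer","mark"]:
        for b in imaging.landmark_of(f,t)[:5]:
            if b["score"]>.25: print(n,t,"lm",np.round(b["location"],1),round(b["score"],2),at_d(f,*b["location"]))
print(r.read_state())
E
```

```text
top [0.4365 0.0419 1.2672] [ 0.1084 -0.0093 -0.9941]
top lane box [325. 292. 205.  64.] 0.94 [0.4378 0.0075 0.0585]
top lane box [373. 277.  20.  23.] 0.63 [ 0.4742 -0.1228  0.0687]
top caddy_tipped box [324. 286.  22.  22.] 0.69 [0.4542 0.0083 0.0614]
top caddy_second box [489. 278.  32.  17.] 0.95 [ 0.4667 -0.4385  0.0618]
top caddy_second box [372. 279.  16.  18.] 0.92 [ 0.4695 -0.1203  0.0683]
top caddy_second box [454. 257.  26.  24.] 0.91 [ 0.5234 -0.3457  0.0618]
top caddy_second box [471. 302.  28.  22.] 0.64 [ 0.4011 -0.3855  0.0625]
top caddy_second box [228. 258.  24.  21.] 0.62 [0.5325 0.2692 0.0619]
top pusher box [287. 290.  15.  14.] 0.82 [0.4444 0.107  0.0989]
top wind_up_timer box [394. 195.  26.  14.] 0.61 [ 0.6997 -0.192   0.0541]
top espresso_cup_2 box [481. 223.  26.  25.] 0.96 [ 0.6239 -0.4461  0.0087]
top espresso_cup_2 box [146. 238.  27.  23.] 0.7 [0.5987 0.511  0.0095]
top ramekin_1 box [374. 210.  28.  27.] 0.92 [ 0.6679 -0.1418  0.0076]
top ramekin_1 box [404. 214.  24.  28.] 0.66 [ 0.6543 -0.2275  0.0065]
top lane lm [341.  282.8] 0.74 [ 0.4616 -0.0399  0
[... 1884 characters left out ...]
2] 0.81 [0.4473 0.1269 0.0906]
side grip lm [338.9 206.7] 0.51 [ 0.6169 -0.3978 -0.0016]
side pointer lm [378.4 270.4] 0.78 [0.4035 0.0706 0.0143]
side mark lm [382.2 239.2] 0.61 [ 0.4259 -0.1368  0.0115]
{'time': 1.4, 'q': array([-1.3434,  0.3129,  1.4977,  0.    ,  1.331 , -0.2234]), 'joint_vel': array([-0.0002,  0.0002, -0.0015,  0.0003,  0.0015, -0.0014]), 'tau': array([  0.0001, -40.2115, -25.2416,   0.0694,   0.0319,  -0.    ]), 'tool_pos': array([ 0.2287, -0.4725,  0.2387]), 'orientation': array([ 0.9747,  0.2235,  0.    , -0.    ]), 'wrist_force': array([-0.6154,  0.4602, -0.7497]), 'torque': array([0.0083, 0.024 , 0.0123]), 'gripper_force': 0.0, 'gripper_width': 0.08833050291791941}
```

```bash
python3 - <<'E'
import cv2
a=cv2.imread("pics/top0.png")[235:335,210:410]
cv2.imwrite("pics/top0c.png",cv2.resize(a,None,fx=4,fy=4,interpolation=cv2.INTER_CUBIC))
E
```

```text
(no output)
```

View pics/top0c.png

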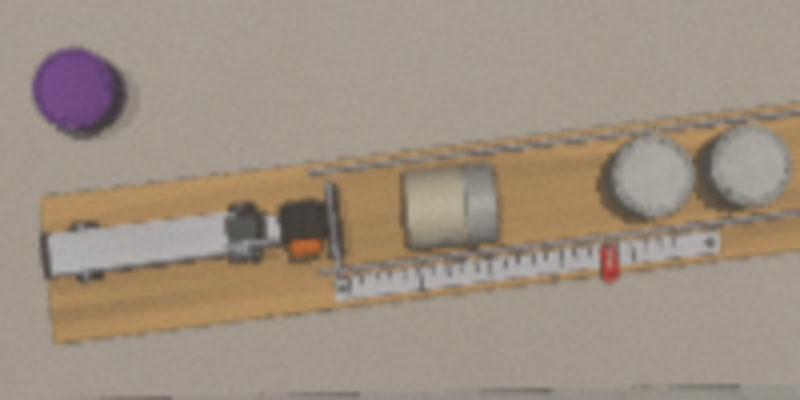

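View pics/top0.png

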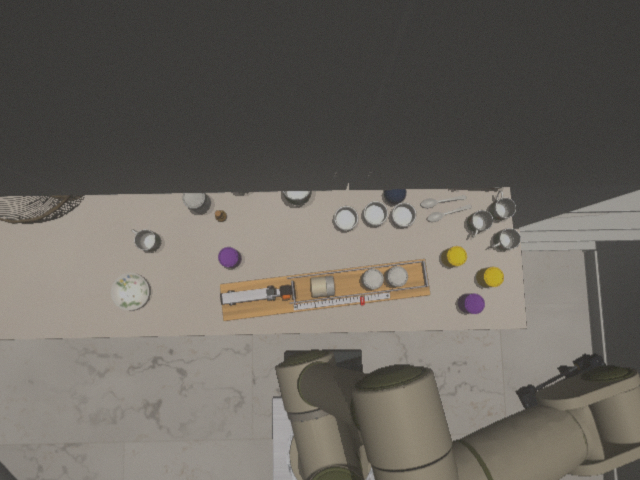

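The purple lid (crop 75,88) and the yellow and purple ones on the right are decoys. The cream caddy lies at crop (450,208) with its lid to the right, and its two grey-lidded neighbours stand at (650,175) and (748,165). The pusher, with orange button and plate, is at about (310,225). The red rider is at (610,262). I'm moving over the tipped caddy for wrist-camera measurements.

Emit:
arm_command([
  [18, 43, 10],
  [36, 86, 20],
  [54, 129, 30],
  [72, 172, 40],
  [90, 215, 50],
  [108, 258, 60],
  [126, 301, 70],
  [144, 344, 80],
  [162, 387, 80],
  [180, 430, 80],
], fingers=[1, 1, 1, 1, 1, 1, 1, 1, 1, 1], spin=[0.125, 0.25, 0.375, 0.5, 0.625, 0.75, 0.875, 1.0, 1.125, 1.25], grip_force=5)

```text
time: 2.4
tool_pos: [0.4091, -0.0406, 0.3192]
orientation: [0.658, 0.753, 0.0, 0.001]
wrist_force: [0.8, -0.6, -1.2]
gripper_width: 0.0881
gripper_force: 0.0
```

Emit:
arm_command([
  [10, 20, 0],
  [20, 40, 0],
  [20, 40, 0],
  [20, 40, 0],
], fingers=[1, 1, 1, 1], spin=[0, 0, 0, 0])

```text
time: 2.8
tool_pos: [0.4286, -0.0027, 0.3186]
orientation: [0.659, 0.752, -0.0, -0.0]
wrist_force: [-0.0, -0.4, 0.6]
gripper_width: 0.088
gripper_force: 0.0
```

```bash
python3 - <<'E'
from h import *
np.set_printoptions(precision=4,suppress=True)
st=r.read_state(); f=imaging.grab_frame("wrist")
print(st["time"],st["tool_pos"],st["orientation"]); print(f["T_tool_cam"])
cv2.imwrite("pics/w1.png",f["image"][:,:,::-1])
for t in ["lane","caddy_tipped","caddy_second","pusher"]:
    for b in imaging.spot_in(f,t)[:4]:
        if b["score"]>.25: print(t,"box",np.round(b["box"]),round(b["score"],2),at_d(f,*b["box"][:2],st))
for t in ["lane","caddy_tipped","caddy_second","grip","pointer","mark"]:
    for b in imaging.landmark_of(f,t)[:4]:
        if b["score"]>.25: print(t,"lm",np.round(b["location"],1),round(b["score"],2),at_d(f,*b["location"],st))
np.savez("w1.npz",f["depth"],)
import pickle; pickle.dump((st,f),open("w1.pkl","wb"))
g=imaging.grab_frame("top")
for n,(u,v) in dict(nl=(223.2,320.7),fl=(220,284.2),fr=(425,260.5),nr=(429,290.5)).items(): print(n,at_z(g,u,v,.008))
E
```

```text
2.8 [ 0.4286 -0.0027  0.3186] [ 0.6594  0.7518 -0.0002 -0.0001]
[[-0.0001 -0.9628 -0.2702  0.0694]
 [ 1.      0.     -0.0002  0.0006]
 [ 0.0002 -0.2702  0.9628 -0.146 ]
 [ 0.      0.      0.      1.    ]]
caddy_tipped box [347. 194.  44.  51.] 0.97 [0.4544 0.018  0.0615]
caddy_second box [277. 416.  24.   8.] 0.71 [ 0.3987 -0.3682  0.0081]
caddy_second box [443.   8.  45.  14.] 0.69 [0.5358 0.2416 0.0279]
caddy_second box [344. 297.  40.  55.] 0.63 [ 0.47   -0.112   0.0684]
caddy_second box [358. 408.  28.  11.] 0.63 [ 0.5278 -0.3277  0.0155]
pusher box [341.  91.  56.  79.] 0.86 [0.4326 0.1378 0.0096]
lane lm [341.5 225.2] 0.92 [ 0.4578 -0.0329  0.0075]
caddy_tipped lm [345.8 171. ] 0.68 [0.4491 0.0438 0.0603]
caddy_second lm [273.  426.6] 0.71 [0.4174 0.019  0.4175]
caddy_second lm [354.7 414.5] 0.69 [0.4331 0.0155 0.4088]
caddy_second lm [343.2 285.1] 0.56 [ 0.4661 -0.096   0.0685]
grip lm [352.5 107.1] 0.61 [0.4437 0.1104 0.0982]
mark lm [308.7 270. ] 0.59 [ 0.4205 -0.0996  0.0203]
mark lm [460.  310.1] 0.54 [0.4801 0.0136 0.3472]
nl [0.3628 0.2916 0.008 ]
fl [0.4644 0.3009 0.008 ]
fr [ 0.52   -0.2803  0.008 ]
nr [ 0.4351 -0.2876  0.008 ]
```

View pics/w1.png

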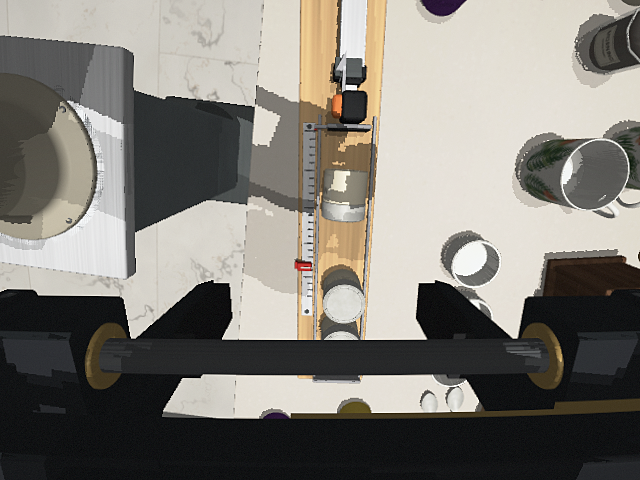

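The wrist view has the tipped caddy at (346,194) with its lid downward in the picture, the second caddy at (344,300), the rider at (303,265) and the grip and button at (345,107). Next I'm fitting the lane frame and the extents along it.

```bash
cat > cloud.py <<'E'
from h import *
def cloud(f,st=None):
    h,w=f["depth"].shape; uv=np.stack(np.meshgrid(np.arange(w),np.arange(h)),-1).reshape(-1,1,2).astype(float)
    s=cv2.undistortPoints(uv,f["intrinsics"],np.array([f["k1"],0,0,0.]))[:,0]
    A,c=cam(f,st); d=np.c_[s,np.ones(len(s))]; z=f["depth"].reshape(-1,1)
    P=c+(d*z)@A.T; P[z[:,0]<=0]=np.nan
    hsv=cv2.cvtColor(f["image"],cv2.COLOR_RGB2HSV).reshape(-1,3).astype(int)
    return P,hsv
def tolane(P,L): # L=(x,y,theta)
    c,s=np.cos(L[2]),np.sin(L[2]); d=P[:,:2]-L[:2]
    return np.c_[d@[c,s],d@[-s,c],P[:,2]]
E
python3 - <<'E'
from cloud import *
import pickle
np.set_printoptions(precision=4,suppress=True)
f=imaging.grab_frame("top"); st,w=pickle.load(open("w1.pkl","rb"))
for n,(F,S) in dict(top=(f,None),wrist=(w,st)).items():
    P,h=cloud(F,S)
    m=(h[:,0]>8)&(h[:,0]<24)&(h[:,1]>85)&(abs(P[:,2]-.008)<.008)&(P[:,0]>.33)&(P[:,0]<.56)&(abs(P[:,1])<.34)
    rc=cv2.minAreaRect(P[m][:,:2].astype(np.float32)*1000); print(n,m.sum(),rc)
    Q=P[m]; # rail/edge lines: per y-bin extents
    lo=[];hi=[]
    for y in np.arange(-.25,.28,.02):
        q=Q[abs(Q[:,1]-y)<.01]
        if len(q)>5: lo.append((y,np.percentile(q[:,0],1)));hi.append((y,np.percentile(q[:,0],99)))
    for e in(lo,hi):
        e=np.array(e); p=np.polyfit(e[:,0],e[:,1],1); res=e[:,1]-np.polyval(p,e[:,0]); k=abs(res)<.004; p=np.polyfit(e[k,0],e[k,1],1); print(p,k.sum(),len(k))
E
```

```text
top 2671 ((447.704345703125, -21.283660888671875), (112.52359771728516, 642.0174560546875), 7.052994251251221)
[0.6796 0.1835] 1 21
[-0.1041  0.4956] 21 21
wrist 13511 ((452.0763244628906, -51.932037353515625), (117.38712310791016, 589.7535400390625), 7.772448539733887)
[-0.1023  0.3943] 9 24
[-0.1047  0.4965] 24 24<stdin>:15: RankWarning: Polyfit may be poorly conditioned
```

```bash
python3 - <<'E'
from cloud import *
import pickle
np.set_printoptions(precision=1,suppress=True,linewidth=150)
f=imaging.grab_frame("top"); st,w=pickle.load(open("w1.pkl","rb"))
L=np.array([.445,0,.1043])
for n,(F,S) in dict(top=(f,None),wrist=(w,st)).items():
    P,h=cloud(F,S); Q=tolane(P,L)*1000; Q=np.nan_to_num(Q,nan=-9999)
    def ext(m,t):
        if m.sum()>3: print(n,t,m.sum(),"x",np.percentile(Q[m,0],[2,50,98]),"y",np.percentile(Q[m,1],[2,50,98]),"z",np.percentile(Q[m,2],[2,50,98]))
    X=abs(Q[:,0]-8)<50
    ext(X&(Q[:,2]>62)&(Q[:,2]<76)&(Q[:,1]>-200)&(Q[:,1]<-90)&(Q[:,1]>-150),"2nd top")
    ext(X&(Q[:,2]>62)&(Q[:,2]<76)&(Q[:,1]>-220)&(Q[:,1]<-155),"front top")
    ti=X&(Q[:,2]>22)&(Q[:,2]<76)&(Q[:,1]>-40)&(Q[:,1]<70); ext(ti,"tipped")
    ext(ti&(Q[:,2]>50),"tipped hi")
    ext(ti&(Q[:,2]>50)&(h[:,1]<35),"tipped hi grey"); ext(ti&(Q[:,2]>50)&(h[:,1]>50),"tipped hi cream")
    ext(X&(Q[:,1]>60)&(Q[:,1]<170)&(Q[:,2]>85)&(Q[:,2]<110),"grip top")
    ext(X&(h[:,0]>5)&(h[:,0]<14)&(h[:,1]>190)&(Q[:,1]>60)&(Q[:,1]<170),"button")
    ext(X&(Q[:,1]>60)&(Q[:,1]<98)&(Q[:,2]>30)&(Q[:,2]<70),"plate")
    ext((abs(Q[:,0]+25)<40)&((h[:,0]<5)|(h[:,0]>174))&(h[:,1]>150)&(Q[:,1]>-250)&(Q[:,1]<60),"rider")
    ext((abs(Q[:,0]+25)<40)&((h[:,0]<5)|(h[:,0]>174))&(h[:,1]>150)&(Q[:,1]>60)&(Q[:,1]<150),"ptr")
    ra=(Q[:,2]>14)&(Q[:,2]<22)&(Q[:,1]>-80)&(Q[:,1]<-35)
    print(n,"rail x hist",np.histogram(Q[ra,0],bins=np.arange(-60,62,4)))
E
python3 - <<'E'
import cv2
a=cv2.imread("pics/w1.png")[60:340,280:400]
cv2.imwrite("pics/w1c.png",cv2.resize(cv2.rotate(a,cv2.ROTATE_90_COUNTERCLOCKWISE),None,fx=2.8,fy=2.8,interpolation=cv2.INTER_CUBIC))
E
```

```text
top 2nd top 115 x [16.8 27.9 38.6] y [-147.6 -127.2 -104.2] z [65.3 69.3 74.5]
top front top 332 x [-12.2  12.   36.6] y [-214.8 -190.6 -165.2] z [63.7 69.5 74.2]
top tipped 22 x [-13.2  12.8  34.3] y [21.7 30.1 40.3] z [42.4 58.5 66.3]
top tipped hi 18 x [-8.2 12.8 28.8] y [22.5 30.1 38.1] z [54.  59.9 66.7]
top grip top 147 x [-10.    8.1  24.4] y [ 97.4 111.4 125.4] z [ 88.9  97.4 102.4]
top plate 60 x [-28.6   9.9  35.7] y [89.8 93.3 96.7] z [30.3 53.  60.8]
top rail x hist (array([0, 0, 0, 0, 0, 0, 0, 0, 0, 0, 0, 0, 0, 0, 0, 0, 0, 0, 0, 0, 0, 0, 0, 0, 0, 2, 8, 0, 0, 0]), array([-60, -56, -52, -48, -44, -40, -36, -32, -28, -24, -20, -16, -12,  -8,  -4,   0,   4,   8,  12,  16,  20,  24,  28,  32,  36,  40,  44,  48,
        52,  56,  60]))
wrist 2nd top 1370 x [-12.4  12.3  37. ] y [-147.3 -121.9  -97.6] z [64.8 68.7 70.6]
wrist front top 298 x [-11.2  10.   31.5] y [-175.6 -169.4 -163. ] z [62.6 68.4 70.7]
wrist tipped 2190 x [-17.    7.4  34.1] y [-15.4  14.6  43.2] z [41.  58.8 63.4]
wrist tipped hi 1883 x [-13.    8.2  30.6] y [-15.4  14.   43.2] z [50.7 59.6 63.5]
wrist tipped hi grey 1010 x [-13.6   3.6  30.2] y [-16.3  -0.1  42.1] z [50.6 60.  63.8]
wrist grip top 989 x [-9.8  8.1 24.2] y [ 97.5 111.5 125.5] z [89.4 97.1 99.5]
wrist button 22 x [-10.4  -8.2  -1.9] y [101.3 102.7 146.7] z [48.3 92.4 95.3]
wrist plate 381 x [-28.2   8.3  34.3] y [90.  93.5 97.2] z [30.4 52.9 60.3]
wrist rider 120 x [-54.4 -44.  -32.3] y [-96.9 -89.4 -85.7] z [11.6 20.3 22.1]
wrist rail x hist (array([ 0,  0,  0,  0,  0,  0,  0,  0, 69, 23,  0,  0,  0,  0,  0,  0,  0,  0,  0,  0,  0,  0,  0,  0,  0, 29, 66,  0,  0,  0]), array([-60, -56, -52, -48, -44, -40, -36, -32, -28, -24, -20, -16, -12,  -8,  -4,   0,   4,   8,  12,  16,  20,  24,  28,  32,  36,  40,  44,  48,
        52,  56,  60]))
```

View pics/w1c.png

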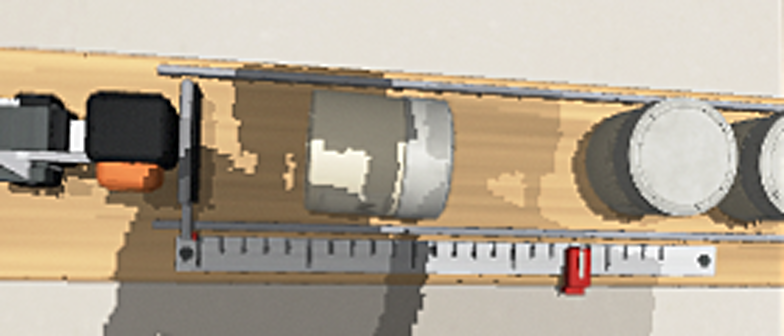

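The frame now fits: rails centred at +9 in my working frame, tipped caddy spanning y = -16 to 44, plate front at about 90, grip at 111.5, rider at about -92, second caddy centred at -122. The crop confirms the cream caddy (grey lid toward the front caddies), the pusher and the rider. I'm descending on the lid end.

Emit:
arm_command([
  [26, -4, -45],
  [26, -4, -90],
  [26, -4, -135],
  [26, -4, -180],
  [26, -4, -225],
  [26, -4, -260],
  [26, -4, -285],
  [26, -4, -299],
  [26, -4, -299],
  [26, -4, -299],
], fingers=[1, 1, 1, 1, 1, 1, 1, 1, 1, 1], spin=[-0.027, -0.027, -0.027, -0.027, -0.027, -0.027, -0.027, -0.027, -0.027, -0.027])

```text
time: 4.5
tool_pos: [0.455, -0.0066, 0.0202]
orientation: [0.67, 0.743, 0.0, 0.0]
wrist_force: [0.2, -0.5, -0.1]
gripper_width: 0.0882
gripper_force: 0.0
```

Emit:
arm_command([
  [0, 0, 0],
  [0, 0, 0],
  [0, 0, 0],
  [0, 0, 0],
  [0, 0, 0],
  [0, 0, 0],
], fingers=[0.55, 0.5, 0.45, 0.45, 0.45, 0.45], spin=[0, 0, 0, 0, 0, 0], grip_force=5)

```text
time: 5.1
tool_pos: [0.4548, -0.0066, 0.0198]
orientation: [0.67, 0.743, 0.0, 0.0]
wrist_force: [-0.3, -0.7, 1.2]
gripper_width: 0.0546
gripper_force: 4.9
```

Emit:
arm_command([
  [0, 0, 10],
  [0, 0, 22],
  [0, 0, 34],
  [0, 0, 46],
  [0, 0, 58],
  [0, 0, 60],
  [0, 0, 60],
], fingers=[0.45, 0.45, 0.45, 0.45, 0.45, 0.45, 0.45], spin=[0, 0, 0, 0, 0, 0, 0])

```text
time: 5.8
tool_pos: [0.4548, -0.0066, 0.08]
orientation: [0.67, 0.743, 0.0, 0.0]
wrist_force: [0.1, -0.9, -1.4]
gripper_width: 0.0549
gripper_force: 5.0
```

```bash
python3 - <<'E'
from cloud import *
np.set_printoptions(precision=1,suppress=True,linewidth=150)
st=r.read_state(); f=imaging.grab_frame("wrist"); s=imaging.grab_frame("side")
print(st["wrist_force"],st["gripper_width"],st["time"])
L=np.array([.454,.001,.1043])
for n,(F,S) in dict(w=(f,st),s=(s,None)).items():
    Q=np.nan_to_num(tolane(cloud(F,S)[0],L)*1000,nan=-9999)
    m=(abs(Q[:,0])<20)&(Q[:,1]>-60)&(Q[:,1]<75)&(Q[:,2]>15)&(Q[:,2]<140); print(n,m.sum())
    for z in range(20,140,10):
        k=m&(abs(Q[:,2]-z)<5)
        if k.sum()>3: print(z,k.sum(),np.percentile(Q[k,1],[2,50,98]))
a=f["image"][60:300,240:440,::-1]; u,v=proj(s,[.4547,-.0065,.09]); u,v=int(u),int(v)
b=s["image"][v-40:v+40,u-50:u+50,::-1]
a=cv2.resize(a,(400,480)); b=cv2.resize(b,(400,320)); c=np.zeros((480,800,3),np.uint8); c[:,:400]=a; c[:320,400:]=b
cv2.imwrite("pics/hang.png",c)
E
```

```text
[ 0.1 -0.9 -1.4] 0.05488461152372546 5.8
w 16178
90 384 [35.9 44.2 48. ]
100 5057 [20.9 38.5 48.9]
110 6158 [ 3.1 20.2 34.2]
120 4579 [-3.5  4.5 14.2]
s 386
60 6 [27.7 32.3 33.5]
70 32 [32.5 35.  39.8]
80 41 [36.  40.5 44.3]
90 48 [38.7 44.9 48.7]
100 94 [18.3 38.8 51.3]
110 102 [ 0.6 18.9 36.9]
120 62 [-7.   3.1 16.8]
```

View pics/hang.png

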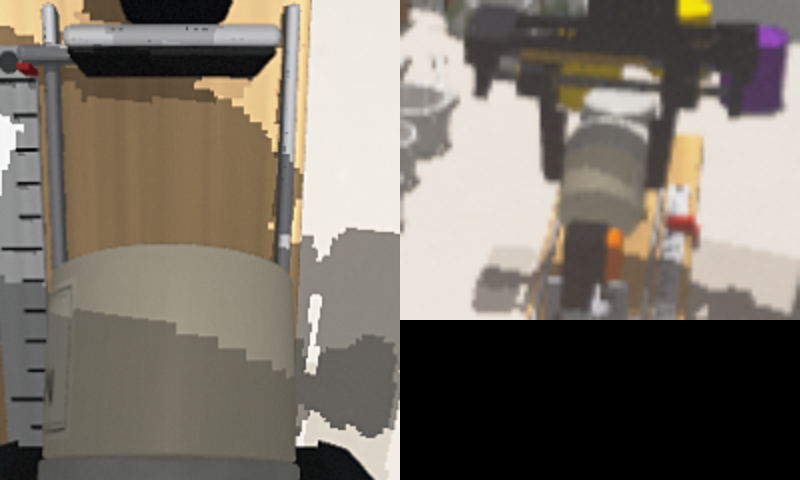

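The caddy lifted and has swung about 30° bottom-down, where friction in the pads holds it. I'll lower it, ease the grip to 3 N so it can swing on, and look again.

Emit:
arm_command([
  [1, -10, -10],
  [2, -20, -20],
  [3, -25, -26],
  [3, -25, -26],
], fingers=[0.45, 0.45, 0.45, 0.45], spin=[0, 0, 0, 0])

```text
time: 6.3
tool_pos: [0.4572, -0.0323, 0.0524]
orientation: [0.67, 0.742, -0.0, -0.001]
wrist_force: [0.1, -0.2, -0.8]
gripper_width: 0.0543
gripper_force: 5.0
```

Emit:
arm_command([
  [0, 0, 0],
  [0, 0, 0],
  [0, 0, 0],
  [0, 0, 0],
], fingers=[0.45, 0.45, 0.45, 0.45], spin=[0, 0, 0, 0], grip_force=3)

```text
time: 6.7
tool_pos: [0.4578, -0.0314, 0.054]
orientation: [0.67, 0.743, 0.0, 0.0]
wrist_force: [-0.4, -0.2, -1.1]
gripper_width: 0.0546
gripper_force: 3.0
```

```bash
cat > hang.py <<'E'
from cloud import *
np.set_printoptions(precision=1,suppress=True,linewidth=150)
st=r.read_state(); f=imaging.grab_frame("wrist"); s=imaging.grab_frame("side")
L=np.array([.454,.001,.1043])
g=tolane(st["tool_pos"][None],L)[0]*1000+[0,0,19]
print(st["wrist_force"],st["gripper_width"],st["gripper_force"],st["time"],"grasp",g)
for n,(F,S) in dict(w=(f,st),s=(s,None)).items():
    Q=np.nan_to_num(tolane(cloud(F,S)[0],L)*1000,nan=-9999)-g
    m=(abs(Q[:,0])<16)&(Q[:,1]>-40)&(Q[:,1]<65)&(Q[:,2]+g[2]>14)&(Q[:,2]<32)
    for z in range(-60,35,10):
        k=m&(abs(Q[:,2]-z)<5)
        if k.sum()>3: print(n,z,k.sum(),np.percentile(Q[k,1],[2,50,98]))
E
python3 hang.py
```

```text
[-0.4 -0.2 -1.1] 0.0545576349031362 2.997455628730891 6.7 grasp [  0.4 -32.6  73. ]
w -40 365 [39.2 43.6 45.6]
w -30 747 [36.  40.6 43.9]
w -20 882 [32.4 37.  40. ]
w -10 1031 [29.  33.4 36.6]
w 0 1253 [-6.  30.1 32.9]
w 10 5712 [-4.3 13.9 29.3]
w 20 861 [19.  23.1 26.4]
s -20 27 [27.3 34.4 37.7]
s -10 43 [26.3 32.9 37.4]
s 0 57 [-23.5  29.   35.3]
s 10 49 [16.6 25.7 31.5]
s 20 9 [22.  25.8 31.5]
```

Emit:
arm_command([
  [0, 0, -4],
  [0, 2, -7],
  [-1, 6, -9],
  [-1, 11, -11],
  [-2, 16, -12],
  [-2, 18, -12],
  [-2, 18, -12],
], fingers=[0.45, 0.45, 0.45, 0.45, 0.45, 0.45, 0.45], spin=[0, 0, 0, 0, 0, 0, 0])

```text
time: 7.5
tool_pos: [0.4556, -0.0132, 0.0416]
orientation: [0.67, 0.743, -0.0, -0.0]
wrist_force: [0.1, -0.1, -1.6]
gripper_width: 0.0546
gripper_force: 3.0
```

```bash
python3 hang.py
```

```text
[ 0.1 -0.1 -1.6] 0.05458359830157687 2.995030763093496 7.5 grasp [  0.1 -14.3  60.6]
w -50 38 [30.6 34.3 35.4]
w -40 309 [29.8 34.  35.3]
w -30 364 [29.2 33.4 34.8]
w -20 432 [28.7 32.9 34.2]
w -10 373 [29.  32.8 34.1]
w 0 671 [28.7 32.4 33.9]
w 10 7388 [-2.9 16.1 32.6]
s 0 29 [25.2 31.  36.9]
s 10 104 [-19.4  13.3  35.4]
```

Emit:
arm_command([
  [0, 0, -1],
  [0, 0, -1],
  [0, 0, -1],
  [0, 0, -1],
  [0, 0, -1],
  [0, 0, 10],
], fingers=[0.45, 0.7, 1, 1, 1, 1], spin=[0, 0, 0, 0, 0, 0])

```text
time: 8.2
tool_pos: [0.455, -0.0134, 0.0513]
orientation: [0.67, 0.743, -0.001, -0.001]
wrist_force: [-0.3, 0.8, 0.2]
gripper_width: 0.0881
gripper_force: 0.0
```

Emit:
arm_command([
  [0, 0, 40],
  [0, 0, 80],
  [0, 0, 120],
  [0, 0, 150],
  [-5, 50, 160],
  [-5, 50, 160],
  [-5, 50, 160],
], fingers=[1, 1, 1, 1, 1, 1, 1], spin=[0, 0, 0, 0, 0, 0, 0])

```text
time: 8.9
tool_pos: [0.4505, 0.037, 0.2124]
orientation: [0.669, 0.743, 0.0, 0.0]
wrist_force: [0.8, 0.7, 0.8]
gripper_width: 0.088
gripper_force: 0.0
```

```bash
cat > look.py <<'E'
from cloud import *
import sys
np.set_printoptions(precision=1,suppress=True,linewidth=150)
st=r.read_state(); f=imaging.grab_frame("wrist")
L=np.array([.454,.001,.1043]); P,h=cloud(f,st); Q=np.nan_to_num(tolane(P,L)*1000,nan=-9999)
g=tolane(st["tool_pos"][None],L)[0]*1000; print(st["time"],"tcp",g,st["wrist_force"])
pc=lambda m,t: m.sum()>3 and print(t,m.sum(),*[np.percentile(Q[m,i],[2,50,98]) for i in range(3)])
X=abs(Q[:,0])<34
tops=(X&(Q[:,2]>64)&(Q[:,2]<76)&(Q[:,1]<80)).reshape(480,640).astype(np.uint8)
n,lab=cv2.connectedComponents(tops)
for i in range(1,n):
    m=(lab==i).ravel()
    if m.sum()>150: pc(m,"top")
pc(X&(Q[:,2]>92)&(Q[:,2]<110),"grip top")
pc(X&(Q[:,2]>45)&(Q[:,2]<58)&(h[:,1]<60)&(abs(Q[:,0])<25),"z50 thing")
red=((h[:,0]<5)|(h[:,0]>174))&(h[:,1]>140)&(Q[:,0]<-20)&(Q[:,0]>-75)
pc(red&(Q[:,2]>17),"red rider"); pc(red&(Q[:,2]<17),"red low")
for t in ["grip","pointer","mark","lane"]:
    for b in imaging.landmark_of(f,t)[:2]:
        if b["score"]>.25:
            u,v=b["location"]; z=dict(grip=.082,pointer=.016,mark=.0205,lane=0)[t]
            print(t,np.round([u,v],1),round(b["score"],2),tolane(at_z(f,u,v,z,st)[None],L)[0]*1000, "depth z",at_d(f,u,v,st))
cv2.imwrite(f"pics/{sys.argv[1]}.png",f["image"][:,:,::-1])
E
python3 look.py up
```

```text
8.9 tcp [  0.3  36.2 212.4] [0.8 0.7 0.8]
top 2705 [-23.3   1.2  25.9] [-29.5  -4.3  20. ] [66.5 68.7 70.3]
top 1381 [-21.9   3.4  28.9] [-148.4 -129.2 -114.6] [67.4 68.8 70.3]
grip top 1755 [-18.4  -0.4  15.2] [ 98.4 112.2 125.7] [93.1 97.4 99.3]
z50 thing 3735 [-17.8   2.   20.2] [-168.7  180.7  219.4] [47.  53.9 57.7]
red rider 145 [-60.5 -50.4 -39. ] [-96.3 -88.7  91.1] [17.5 20.7 31.7]
red low 62 [-64.  -56.6 -41.2] [-95.2 -87.1 -85.6] [ 7.  13.7 16.8]
grip [452.8 417.7] 0.37 [ 132.6 -157.1   82. ] depth z [0.5 0.1 0.3]
pointer [282.9 165.7] 0.77 [-39.6  88.8  16. ] depth z [0.4 0.1 0. ]
mark [288.5 333.3] 0.59 [-38.7 -95.5  20.5] depth z [ 0.4 -0.1  0. ]
```

View pics/up.png

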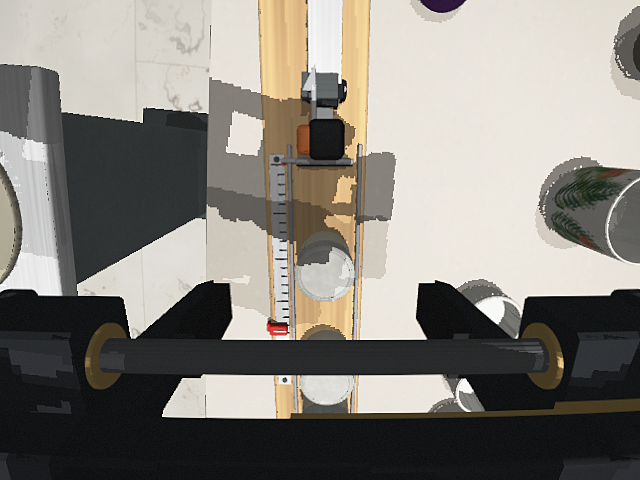

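The caddy stands upright at y ≈ -4, clear of both its neighbour and the plate. Now over to the pusher's grip.

Emit:
arm_command([
  [-4, 38, 0],
  [-8, 76, 0],
  [-8, 76, -40],
  [-8, 76, -80],
  [-8, 76, -120],
  [-8, 76, -140],
  [-8, 76, -150],
  [-8, 76, -150],
], fingers=[1, 1, 1, 1, 1, 1, 1, 1], spin=[0, 0, 0, 0, 0, 0, 0, 0])

```text
time: 9.95
tool_pos: [0.4425, 0.1121, 0.061]
orientation: [0.67, 0.742, -0.001, -0.001]
wrist_force: [0.0, 0.0, -0.1]
gripper_width: 0.0884
gripper_force: 0.0
```

Emit:
arm_command([
  [0, 0, 0],
  [0, 0, 0],
  [0, 0, 0],
  [0, 0, 0],
  [0, 0, 0],
  [0, 0, 0],
  [0, 0, 0],
  [0, 0, 0],
  [0, 0, 0],
], fingers=[0.7, 0.5, 0.3, 0.2, 0.2, 0.2, 0.2, 0.2, 0.2], spin=[0, 0, 0, 0, 0, 0, 0, 0, 0], grip_force=20)

```text
time: 10.85
tool_pos: [0.4436, 0.1125, 0.0618]
orientation: [0.67, 0.742, 0.001, 0.001]
wrist_force: [4.8, 1.5, -4.0]
gripper_width: 0.0272
gripper_force: 20.0
```

```bash
python3 look.py pinch
```

```text
10.85 tcp [  1.2 112.   61.8] [ 4.8  1.5 -4. ]
grip top 5272 [-25.1   2.2  28.8] [103.9 121.3 127.1] [ 92.4  97.9 108.7]
z50 thing 13612 [-11.7   2.5  15.1] [130.1 200.6 238.3] [47.4 54.  57.6]
grip [324.4 319.3] 0.93 [  2.1 113.2  82. ] depth z [0.4 0.1 0.1]
```

Pinched: width 27 mm, so the button is fully in. Extending slowly.

Emit:
arm_command([
  [0.5, -5, 0],
  [1.3, -12, 0],
  [2, -20, 0],
  [3, -29, 0],
  [4, -38, 0],
  [4.8, -46, 0],
  [5.5, -53, 0],
  [6.3, -60, 0],
  [7, -67, 0],
  [7.7, -74, 0],
], fingers=[0.2, 0.2, 0.2, 0.2, 0.2, 0.2, 0.2, 0.2, 0.2, 0.2], spin=[0, 0, 0, 0, 0, 0, 0, 0, 0, 0])

```text
time: 12.1
tool_pos: [0.4512, 0.039, 0.0618]
orientation: [0.67, 0.742, 0.001, 0.0]
wrist_force: [5.8, 9.3, -3.2]
gripper_width: 0.0271
gripper_force: 20.0
```

Emit:
arm_command([
  [0.7, -7, 0],
  [1.5, -14, 0],
  [2.2, -21, 0],
  [2.9, -28, 0],
  [3.7, -35, 0],
  [4.4, -42, 0],
  [5.1, -49, 0],
  [5.9, -56, 0],
  [6.6, -63, 0],
  [7.3, -70, 0],
], fingers=[0.2, 0.2, 0.2, 0.2, 0.2, 0.2, 0.2, 0.2, 0.2, 0.2], spin=[0, 0, 0, 0, 0, 0, 0, 0, 0, 0])

```text
time: 13.1
tool_pos: [0.4584, -0.0307, 0.0618]
orientation: [0.67, 0.742, 0.001, 0.0]
wrist_force: [5.6, 11.5, -1.8]
gripper_width: 0.028
gripper_force: 20.0
```

```bash
python3 look.py push1; python3 - <<'E'
from cloud import *
np.set_printoptions(precision=1,suppress=True)
L=np.array([.454,.001,.1043])
f=imaging.grab_frame("top"); s=imaging.grab_frame("side")
for n,F in (("top",f),("side",s)):
  for t in ["pointer","mark","grip"]:
    for b in imaging.landmark_of(F,t)[:1]:
        u,v=b["location"]; print(n,t,np.round([u,v]),round(b["score"],2),tolane(at_z(F,u,v,dict(pointer=.016,mark=.0205,grip=.082)[t])[None],L)[0]*1000)
u,v=map(int,proj(f,[.42,-.08,.02])); a=f["image"][v-45:v+45,u-60:u+60,::-1]; a=cv2.resize(a,(800,600)); cv2.imwrite("pics/p1top.png",a)
w=cv2.imread("pics/push1.png"); u,v=288,333
E
```

```text
13.1 tcp [  1.1 -32.   61.8] [ 5.6 11.5 -1.8]
top 2317 [-23.7  -1.1  26.7] [-23.2 -16.5  22.3] [64.5 68.7 75.6]
top 3919 [-27.3  -1.7  23.2] [-90.2 -79.2 -68.3] [67.7 68.8 70.2]
grip top 5308 [-25.2   2.1  28.6] [-40.3 -22.8 -16.8] [ 92.5  97.9 108.6]
z50 thing 8664 [-7.7  2.  10.7] [-16.4  57.8  95.9] [46.2 48.  52.3]
grip [326.3 322.9] 0.93 [  2.7 -32.5  82. ] depth z [ 0.5 -0.   0.1]
lane [321.5 255.8] 0.61 [  0.3 -29.6   0. ] depth z [ 0.5 -0.   0.1]
top mark [150. 239.] 0.67 [192.7 476.9  20.5]
side pointer [382. 248.] 0.6 [-43.6 -63.2  16. ]
side mark [382. 241.] 0.4 [ -43.7 -100.    20.5]
side grip [363. 230.] 0.59 [  9.6 -26.3  82. ]
```

View pics/push1.png

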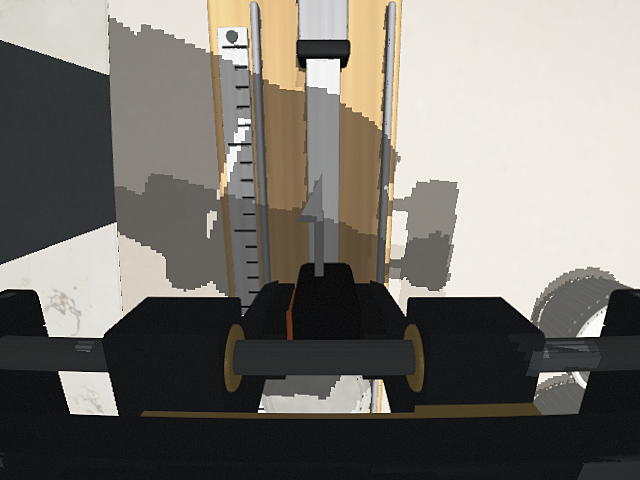

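The push is tracking with force normal. The gripper hides the pointer in this view, so I'll pin down the rider's white line and the initial pointer from the earlier pictures.

```bash
python3 - <<'E'
import cv2,numpy as np
a=cv2.imread("pics/up.png"); b=cv2.imread("pics/w1.png")
R=lambda c,k:cv2.resize(c,None,fx=k,fy=k,interpolation=cv2.INTER_NEAREST)
c=np.zeros((600,800,3),np.uint8)
for (im,u,v,ox,oy) in [(a,264,315,0,0),(a,264,146,400,0),(b,290,250,0,300),(b,297,112,400,300)]:
    k=10; c[oy:oy+290,ox:ox+390]=R(im[v:v+29,u:u+39],k)
cv2.imwrite("pics/z.png",c)
E
```

```text
(no output)
```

View pics/z.png

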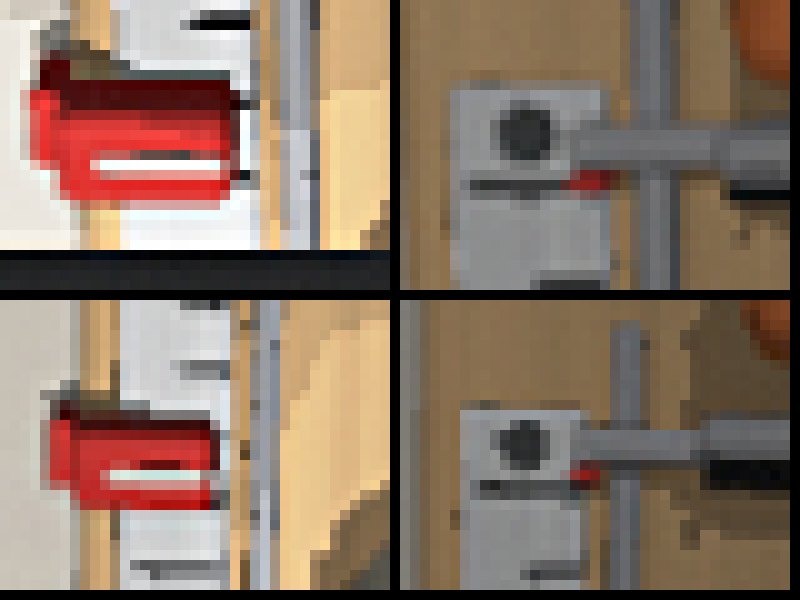

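View pics/p1top.png

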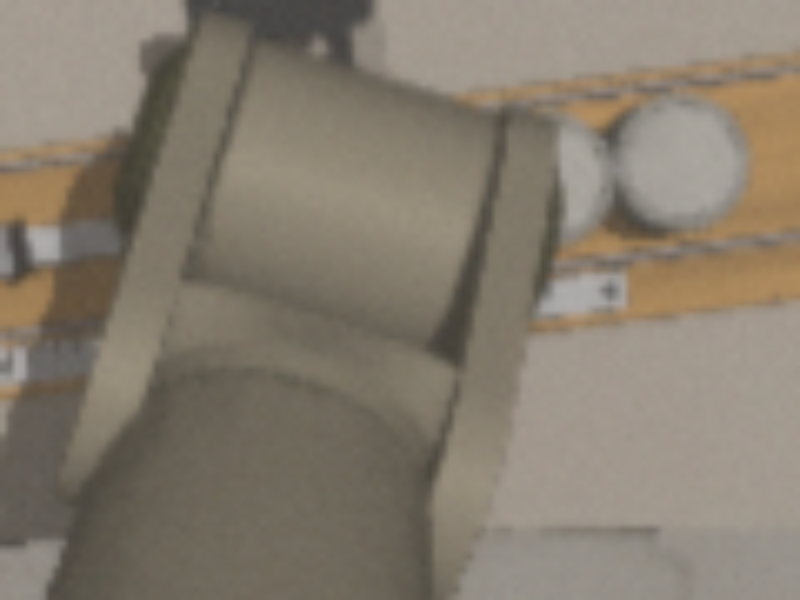

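```bash
python3 - <<'E'
from cloud import *
import pickle
np.set_printoptions(precision=1,suppress=True,linewidth=150)
st,w=pickle.load(open("w1.pkl","rb")); L=np.array([.454,.001,.1043])
P,h=cloud(w,st); Q=(tolane(P,L)*1000).reshape(480,640,3)
print("rule surf z",np.nanmedian(Q[225:250,303:309,2]),"rider top",[Q[265+i,301:311,2] for i in (0,2,4)], "ptr z",Q[128:131,313:317,2])
f=lambda u,v,z:tolane(at_z(w,u,v,z,st)[None],L)[0][:2]*1000
zr=np.nanmedian(Q[225:250,303:309,2])/1000
for z in (.019,.021,.0225): print("white",z,f(305,267.2,z))
for z in (zr,.016,.020): print("ptr",z,f(315,129.3,z))
# ticks: dark profile along rule
g=cv2.cvtColor(w["image"],cv2.COLOR_RGB2GRAY).astype(float)
ys=np.arange(-120,95,.5); prof=[]
c,s=np.cos(L[2]),np.sin(L[2])
pts=np.array([proj(w,[L[0]+(x*c-y*s)/1000,L[1]+(x*s+y*c)/1000,zr],st) for y in ys for x in (-43,-42,-41)],np.float32)
val=cv2.remap(g.astype(np.float32),pts[:,:1],pts[:,1:],cv2.INTER_LINEAR).reshape(len(ys),3).mean(1)
from scipy.signal import find_peaks
bg=cv2.medianBlur(val.astype(np.float32).reshape(-1,1),5).ravel()
k,_=find_peaks(-val,prominence=15,distance=10); print("ticks",ys[k])
E
```

```text
rule surf z 11.03533430534992 rider top [array([20.9, 20.1, 20.3, 21.1, 21.4, 21.6, 20.6, 20.7, 20.3, 20.7]), array([20.8, 21.7, 21.5, 21.8, 20.8, 21.8, 21.7, 21.6, 22.4, 20.8]), array([20.2, 21.1, 21.2, 22.3, 21.1, 21.1, 20.3, 22.4, 20.9, 20.9])] ptr z [[10.3 11.5 22.  23.6]
 [ 9.8 31.2 31.6 29.9]
 [11.3 22.8 22.3 23.4]]
white 0.019 [-49.1 -93. ]
white 0.021 [-49.  -92.3]
white 0.0225 [-48.9 -91.7]
ptr 0.01103533430534992 [-38.9  91.6]
ptr 0.016 [-38.8  91.3]
ptr 0.02 [-38.7  91.1]
ticks [-109.  -100.   -89.5  -79.   -70.   -60.   -50.   -40.   -30.   -20.    -9.5    0.    10.    20.5   30.    40.    50.5   59.5   69.5   79.5   90.5]
```

Rule ticks come out at a clean 10 mm pitch with zero at 90.5. The rider's white line is at y ≈ -92.5 and the pointer started at about 90.4, so the total travel is about 183 mm. 144 is done and about 39 remains.

Emit:
arm_command([
  [0.6, -6, 0],
  [1.2, -12, 0],
  [1.9, -18, 0],
  [2.5, -24, 0],
  [3.1, -30, 0],
  [3.6, -35, 0],
  [4, -38, 0],
  [4.1, -38.8, 0],
  [4.1, -38.8, 0],
  [4.1, -38.8, 0],
], fingers=[0.2, 0.2, 0.2, 0.2, 0.2, 0.2, 0.2, 0.2, 0.2, 0.2], spin=[0, 0, 0, 0, 0, 0, 0, 0, 0, 0])

```text
time: 14.75
tool_pos: [0.4625, -0.0695, 0.0618]
orientation: [0.67, 0.742, 0.001, 0.0]
wrist_force: [5.9, 8.5, -0.9]
gripper_width: 0.0277
gripper_force: 20.0
```

```bash
python3 look.py fin; python3 - <<'E'
from cloud import *
np.set_printoptions(precision=1,suppress=True)
L=np.array([.454,.001,.1043]); s=imaging.grab_frame("side")
f=imaging.grab_frame("top")
for n,F in (("top",f),("side",s)):
  for t in ["pointer","mark"]:
    for b in imaging.landmark_of(F,t)[:1]:
        u,v=b["location"]; print(n,t,np.round([u,v],1),round(b["score"],2),tolane(at_z(F,u,v,.021)[None],L)[0]*1000)
u,v=map(int,proj(s,[.42,-.09,.03])); a=s["image"][v-25:v+20,u-35:u+25,::-1]; b=f["image"][240:315,330:440,::-1]
a=cv2.resize(a,(400,300),interpolation=cv2.INTER_CUBIC);b=cv2.resize(b,(400,273),interpolation=cv2.INTER_CUBIC); w=cv2.resize(cv2.imread("pics/fin.png"),(400,300))
c=np.zeros((600,800,3),np.uint8); c[:300,:400]=a; c[:273,400:]=b; c[300:,:400]=w; cv2.imwrite("pics/fin2.png",c)
E
```

```text
14.75 tcp [  1.1 -71.   61.8] [ 5.9  8.5 -0.9]
top 2312 [-23.6  -1.1  26.6] [-62.2 -55.5 -16.5] [64.6 68.7 75.6]
top 3690 [-28.6  -3.7  19.2] [-128.5 -117.5 -106.2] [68.2 69.8 71.8]
grip top 5324 [-25.2   2.1  28.6] [-79.1 -61.8 -55.8] [ 92.5  97.9 108.9]
z50 thing 7890 [-5.9  2.3  8.7] [-55.5  13.8  57.7] [46.1 47.5 50.7]
red rider 244 [-59.1 -46.9 -41.4] [-96.4 -87.4 -85.8] [17.5 20.4 22.1]
red low 134 [-63.9 -57.3 -41.2] [-90.2 -86.8 -85.9] [ 5.6 14.1 16.9]
grip [325.1 320.3] 0.83 [  2.2 -70.3  82. ] depth z [ 0.5 -0.1  0.1]
mark [253.2 304.1] 0.62 [-41.2 -92.8  20.5] depth z [ 0.4 -0.1  0.1]
lane [324.  196.7] 0.62 [  2.  -30.4   0. ] depth z [ 0.5 -0.   0. ]
side pointer [383.3 244.3] 0.9 [-47.7 -77.   21. ]
side mark [382.5 243.7] 0.42 [-45.2 -80.7  21. ]
```

View pics/fin2.png

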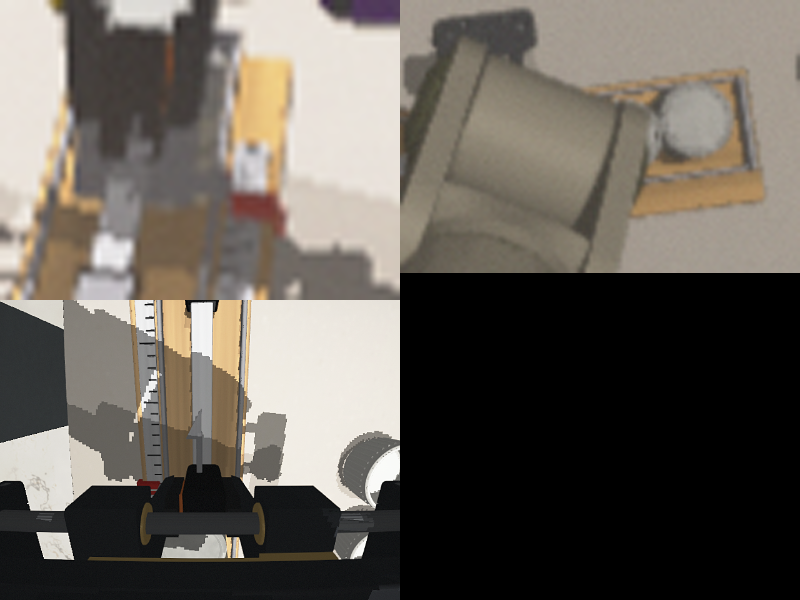

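```bash
python3 - <<'E'
import cv2,numpy as np
from cloud import *
im=cv2.imread("pics/fin.png"); h=cv2.cvtColor(im,cv2.COLOR_BGR2HSV).astype(int)
for v in range(280,325):
    print(v,"".join("R" if ((p[0]<6 or p[0]>174) and p[1]>130 and p[2]>60) else "#" if p[2]<45 else "W" if p[2]>190 else "+" if p[2]>100 else "." for p in h[v,205:290]))
st=r.read_state(); w=imaging.grab_frame("wrist"); L=np.array([.454,.001,.1043])
for y in(-86,-90,-92,-92.5,-94): print(y,[np.round(proj(w,[L[0]+(x*np.cos(.1043)-y*np.sin(.1043))/1000,L[1]+(x*np.sin(.1043)+y*np.cos(.1043))/1000,.021],st),1) for x in(-49,-39)])
E
```

```text
280 ........++++..++++.+++.....+++++++++.++.++.++++++++++.............++++.....++........
281 .+WWWW....+...++.++.++....++++....+.+++..+++++++++++++............+...###..+++.......
282 ..WWWWWW..+...++++++++....++++...++.++...++..++++++++..............######.+++++++++++
283 ..WWWWWW...++++++++.++....+++++.++..+....+...+.+++++.+.........##########...#.#.#.#..
284 ..WWWWWW.......+++++++.....+++.+..+.......+.+.++++++.........########################
285 ..WWWWWW....+++.+++++++....+++.++++..+.+..+....++++++......##########################
286 W.WWWWWW......+....RRRR....+++.+.++..++.....++++++++.......##########################
287 WWWWWWWWWWW...++.RRRRRR....++..++++.++++.+.+.++++++++...+.###########################
288 WWWWWWWWWWW......RRRRRR....+++++++++++++++++++++++++++...############################
289 WWWWWWWWWWW.....RRRRRRR.....+.....................+++++.#############################
290 WWWWWWWWWWWWWW+RRRRRRRRRRRRRRRRRRRRRRRRRRRRRRRRRRR..+++.#############################
291 WWWWWWWWWWWWWWRRRRRRRRRRRRRRRRRRRRRRRRRRRRRRRRRRRR.+++.##############################
292 WWWWWWWWWWWWW+RR
[... 2506 characters left out ...]
###############################################################################....
321 #################################################################################....
322 #################################################################################....
323 #################################################################################....
324 ############################.....################################################....
-86 [array([239.5, 294.2]), array([256.1, 294.2])]
-90 [array([240. , 300.3]), array([256.5, 300.3])]
-92 [array([240.2, 303.3]), array([256.7, 303.3])]
-92.5 [array([240.3, 304. ]), array([256.7, 304.1])]
-94 [array([240.5, 306.3]), array([256.8, 306.3])]
```

```bash
python3 - <<'E'
from cloud import *
np.set_printoptions(precision=3,suppress=True)
L=np.array([.454,.001,.1043]); st=r.read_state(); w=imaging.grab_frame("wrist"); f=imaging.grab_frame("top")
print(st["time"],tolane(st["tool_pos"][None],L)*1000,st["wrist_force"],st["gripper_width"])
ok=[]
for n,F,S,a,b in(("third",w,st,-128,-106),("front",f,None,-262,-200)):
    Q=np.nan_to_num(tolane(cloud(F,S)[0],L)*1000,nan=-9999)
    m=(abs(Q[:,0])<27)&(Q[:,1]>a)&(Q[:,1]<b)&(Q[:,2]>62)&(Q[:,2]<78); q=Q[m]
    c,*_=np.linalg.lstsq(np.c_[q[:,:2]-q[:,:2].mean(0),np.ones(len(q))],q[:,2],rcond=None); print(n,m.sum(),"slopes,z",c,q.mean(0),q.min(0),q.max(0)); ok.append(abs(c[:2]).max()<.1)
if all(ok): print(order.sign_off())
E
```

```text
15.35 [[  1.083 -70.924  61.745]] [ 5.663  7.574 -0.89 ] 0.027648102012012885
third 3355 slopes,z [ 0.036  0.023 69.879] [  -2.806 -116.969   69.879] [ -26.997 -127.991   62.241] [  20.838 -106.006   73.284]
front 308 slopes,z [ 0.005  0.012 69.833] [   5.257 -227.83    69.833] [ -19.325 -256.101   62.342] [  26.998 -200.      77.437]
the job is handed in; nothing more can be done
None
```

I handed the job in: the tipped caddy was stood upright and released, the row is closed up, and the pusher is held on the mark with the lock button squeezed in. The pointer's position (within about 1 mm of the mark) comes from measured travel because the gripper hid it. The middle caddy was hidden at the end, so I checked only the other two as upright.

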